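# Close the hold-down frame and hold the cure head at its setting

## Task

A lamp housing lies loaded in the cure station. Swing the open hold-down frame down over it and press its handle until both ball catches snap, then squeeze the blue lock button of the white cure head and draw the head out on its telescoping arm over the lamp until the yellow pointer on the sleeve stands beside the red setting clip. A spring pulls the arm back as soon as it is let go, so the job ends with the head still held at that mark, not released; leave the clip and the things lying around where they are.

Things in the scene. Friction and masses are not known exactly. Their poses are not given: they have to be found in the camera images.
- station: Cure station, fixed: grey plate on rubber feet, top 20 mm above the bench. Origin on the bench under the middle of the nest; its ('local') x points away from the operator's side, y along the arm's way out, z up. Turned about z by -0.35 to 0.05 rad. Nest part of the plate 184 x 184 mm, blocks and posts on it up to 46 mm high; a tongue 80 mm wide runs to y = -304 mm.
- nest (a point): Middle of the nest on top of the plate, local (0, 0, 20) mm; the lamp housing's origin lies here when it is seated.
- lamp: Black lamp housing, open side up, 120 x 150 x 26 mm (150 along local y), loose, already seated in the nest; origin at the centre of its underside.
- hold_frame (a joint): Hinge of the aluminium hold-down frame, rad: 0 shut and level on the housing, grows as it opens; starts between 1.3 and 1.7 (about upright). The stiff hinge stays where it is left and takes about 0.45 N m to turn. In the last 0.09 rad two sprung ball catches resist; pressing down on the handle with up to 12 N snaps them in.
- frame_hinge (a point): Middle of the frame's hinge axis, which runs along local y: local (81, 0, 51.5) mm, fixed. The frame is 146 mm long in y, 9 mm thick; its front edge is 150 mm from the axis.
- frame_handle (a point): Middle of the handle's black round grip: 13 mm thick, 54 mm long, parallel to the hinge axis, 189 mm from it, in the frame's mid-plane. Shut it is at local (-108, 0, 51.5) mm; upright, above the hinge at about 240 mm. The handle is a loop: 32 mm free between grip and frame edge, 58 mm between its legs, so a finger fits through and the grip can turn between the fingers.
- boom (a joint): Extension of the telescoping arm, m: 0 parked (start, locked), growing along local +y to its stop at 0.115. A return spring always pulls it back, 4 N at 0 to 6 N fully out. It locks only at 0, by a hook that catches again when the arm runs home.
- cure_head: White cure head at the arm's end: 40 x 40 mm, 85 to 129 mm high, dark fins up to 140 mm. Origin inside it, 110 mm above the bench; parked at local (0, -105) mm. Pinch it across local x at about 107 mm height: one finger on the blue button (-x side), the other on the black ribbed pad (+x side, 26 mm from the origin). 56 mm wide there, 51 mm with the button pressed home.
- lock_button (a joint): Blue lock button on the head's -x side, m: 0 out, 0.005 pressed home (towards local +x). 3.5 mm or more frees the arm; fully home takes 7 N.
- button_face (a point): Middle of the button's outer face (24 x 22 mm), 30 mm from the head's origin on the -x side when not pressed, 107 mm above the bench.
- pointer (a point): Yellow pointer (5 mm wide in y, black line across it), fixed to the arm's rear end and standing up through the slot of the sleeve; it moves with the arm: local y = -270 mm parked. This point is on its line, x = 0, 129 mm high. The grey sleeve is 30 x 30 mm, y = -285 to -135 mm, x = 0, top at 125 mm, on a post; nothing on it reaches above 132 mm.
- mark (a point): Middle of the width of the red setting clip (8 mm wide in y) on top of the sleeve's near side; the point is at x = 0, 129 mm high, where the pointer's point comes when set. It stands 55 to 100 mm ahead (local +y) of the parked pointer: that distance is the extension wanted. The clip is held on by friction, 15 N.
- reflector: Pressed aluminium reflector, 70 x 98 x 22 mm, lying behind the arm; origin at the centre of its underside. Bystander.
- syringe: Orange adhesive syringe, 25 x 106 x 25 mm, lying left of the station; origin at the centre of its underside. Bystander.
- tin: Round needle tin with a green lid, 71 mm across, 32 mm high; origin at the centre of its underside. Bystander.

How it is judged:
On the way, in this order (a step that is already met when the one before it is completed fails the run):
1. the frame is shut, both catches snapped (within 0.03 rad of fully closed), while the arm is still parked (value of joint hold_frame below 0.03 rad and value of joint boom below 0.01 m), for 0.3 s.
2. the head is unlocked and drawn at least 20 mm out of its parked place (value of joint boom above 0.02 m), for 0.1 s.
At the end, for the whole second after the job is handed in: The frame is shut (within 0.03 rad), the lamp housing is seated in its nest, and the fingers hold the cure head still (under 10 mm/s, at least 2 N of contact) with the pointer within 4 mm of the middle of the red clip, measured along the sleeve (value of joint hold_frame below 0.03 rad and y of pointer in the frame of mark between -0.004 and 0.004 m and velocity of joint boom between -0.01 and 0.01 m/s and contact force between the fingers and cure_head above 2 N and horizontal distance between lamp and nest below 0.006 m and angle between lamp's own z axis and vertical below 0.05 rad and height (world z) of lamp below 0.024 m); the arm keeps its last pose, push and grip.
It fails at once if the red setting clip is pushed along the sleeve by more than 3 mm (distance of mark from where it was at the start of the episode above 0.003 m).
It fails at once if the reflector, syringe or tin is shifted by more than 25 mm (distance of any of reflector, syringe, tin from where it was at the start of the episode above 0.025 m).
It also fails if it takes over 48 s, if anything falls off the work surface, if the arm or the gripper's body presses on something with over 40 N, if the wrist force passes 120 N, or if a joint passes its speed limit or range.

## Robot

A 6-joint arm with a two-finger parallel gripper is mounted at the origin on a cart in front of the work surface, level with it; the furniture and walls round the work are solid. World frame = base frame: x ahead of the robot, y to its left, z up, the work surface at z = 0. Lengths are in m, angles in rad, forces in N, time in s.
With the tool pointing down it reaches from about 0.35 to 1 m from the base axis. Payload 7.1 kg.
Tool frame: the origin (TCP) lies between the finger pads; the fingertips stand 22 mm ahead of it and the grasp point (between the pads) lies 3 mm ahead of it; x points along the fingers, y is the direction in which the jaws open and shut, and the axes are right-handed (so a half turn about x gives the same grasp; the last joint's range is limited). The gripper opens to 85 mm and grips with 20 to 120 N. Pads are 22 mm wide; open, the fingers measure 114 mm over their backs; the gripper's body (76 mm by 85 mm) begins 54 mm behind the grasp point. The pads swing forward as they close: fully open they stand 13 mm farther back than shut.
Start: joints at [-1.134, 0.423, 1.63, -0, 1.089, -0.019], TCP at [0.275, -0.561, 0.253] pointing down, gripper open.
Joint ranges: [-3, 3], [-0.9, 2.11], [0.09, 2.58], [-1.31, 4.45], [0.11, 2.69], [-2.54, 2.54]. Speed limits (rad/s): [2.39, 2.39, 3.01, 3.14, 3.14, 3.14].

## Interface

Orientations are given as a rotation vector (axis times angle).
In Python, from rig import manip gives the robot as it stands. The module is installed in compiled form; this text tells all that it offers. Calls block until the motion is done:
- manip.move_to(position, orientation): joint-space move of the TCP to a pose.
- manip.servo_line(position, orientation=None, rate=0.15): straight line of the TCP; orientation=None keeps the orientation; rate is the mean speed in m/s.
- manip.set_joints(angles): joint-space move.
- manip.command_gripper(opening, f_grip=None): finger opening in m; f_grip is the grip in N (None keeps the last); returns when the fingers have stopped.
- manip.hold(seconds).
- manip.solve_ik(position, orientation): joint angles nearest the present ones, or None.
- manip.camera(name): name is "side" or "top" or "wrist"; returns a dict with "image" (420x560x3 uint8, red, green, blue), "fx", "fy", "cx", "cy" (pixels), "cam_to_world" (4x4, takes a point from camera to world coordinates); the wrist camera has in their place "mount" (4x4, takes a point from camera to tool coordinates, whose origin is the TCP and whose axes are the tool frame's). Camera axes: x right, y down, z forward; pixel columns grow to the right and rows downward; lengths in m; the calibration is good to about 2 mm. A picture is of the moment at which its call begins: read the wrist's pose just before it. There is no depth.
A pose or a line that the arm cannot do raises manip.IKError and nothing moves.
- manip.sign_off(): hands the job in, once; it reports no verdict.
Readings, each from a call of its own:
- manip.get_time(): time.
- manip.get_joint_positions(): joint angles.
- manip.get_joint_vel(): joint speeds.
- manip.get_tau(): joint torques, N m.
- manip.get_position(): TCP position.
- manip.get_ee_rot(): TCP orientation.
- manip.get_contact_force(): force on the tool from outside, world axes, zero at the start.
- manip.get_torque(): the same for the moment, N m.
- manip.get_width(): finger opening in m.
Only numpy, scipy, OpenCV 4.12 (cv2) and the standard library are available. Lean on these libraries where they do the work, as an engineer would, in place of code of your own. Each camera call takes 0.05 s, during which the arm holds its last target. There are 200 camera calls.

## Working session

There is one attempt and no reset: what is moved stays moved. The work goes in short steps, each a Python script; the robot and the scene stay as the last script left them, time stands still between calls to the robot, and variables do not carry over. Pictures are saved under pics/ and viewed, about 8 in all and at most 12, crops included, and the job is handed in when it is done.

```bash
mkdir -p pics
python3 - <<'E'
from rig import manip
import cv2,numpy as np
np.set_printoptions(precision=4,suppress=True)
for n in ("side","top"):
    c=manip.camera(n); cv2.imwrite(f"pics/{n}0.png",c["image"][:,:,::-1])
    print(n,c["fx"],c["fy"],c["cx"],c["cy"]);print(c["cam_to_world"])
c=manip.camera("wrist");print(c["mount"],c["fx"]);print(manip.get_ee_rot(),manip.get_time())
E
```

```text
side 410.7196230266353 410.7196230266353 277.94285604835335 205.5679725244277
[[-0.9682 -0.1057  0.2269  0.2832]
 [-0.25    0.3635 -0.8974  0.7823]
 [ 0.0123 -0.9256 -0.3783  0.5163]
 [ 0.      0.      0.      1.    ]]
top 407.92905008042715 407.92905008042715 280.32891100783513 216.08176469688402
[[-0.0127 -0.9971  0.0749  0.4433]
 [-0.9998  0.0138  0.0134 -0.1824]
 [-0.0144 -0.0747 -0.9971  1.3905]
 [ 0.      0.      0.      1.    ]]
[[-0.0007 -0.2785  0.9604 -0.1214]
 [ 1.     -0.0013  0.0004  0.0004]
 [ 0.0011  0.9604  0.2785 -0.0705]
 [ 0.      0.      0.      1.    ]] 367.9419029982347
[ 1.9685  0.4578 -1.9689] 0.15
```

View pics/top0.png

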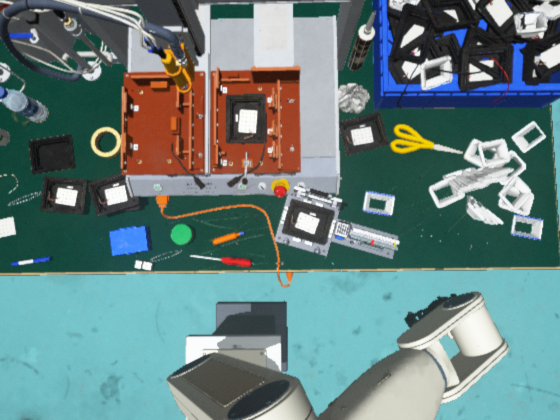

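View pics/side0.png

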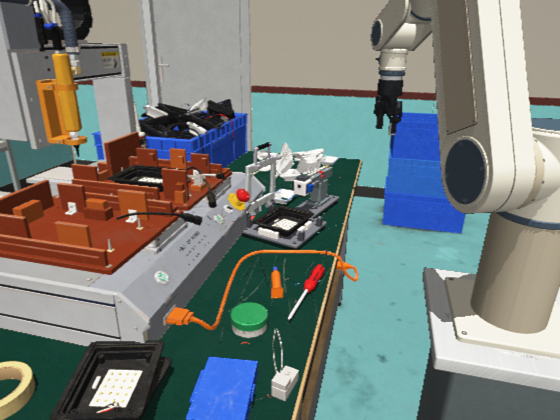

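The top view shows the station nest at about (308,220), with the tongue running right to about (398,242). The red clip is near (374,241). The side view shows the frame upright at about (262,165). I'll zoom in on the top view to get a first fit.

```bash
cat > h.py <<'E'
from rig import manip
import cv2,numpy as np
from scipy.spatial.transform import Rotation as R
np.set_printoptions(precision=4,suppress=True)
def T_tool():
    T=np.eye(4);T[:3,:3]=R.from_rotvec(manip.get_ee_rot()).as_matrix();T[:3,3]=manip.get_position();return T
def shot(n,fn=None):
    T=T_tool(); c=manip.camera(n)
    c["T"]=T@c["mount"] if n=="wrist" else np.array(c["cam_to_world"])
    if fn: cv2.imwrite("pics/"+fn,c["image"][:,:,::-1])
    return c
def ray(c,u,v,z):
    d=c["T"][:3,:3]@[(u-c["cx"])/c["fx"],(v-c["cy"])/c["fy"],1]; o=c["T"][:3,3]
    return o+d*(z-o[2])/d[2]
def proj(c,p):
    q=np.linalg.inv(c["T"])@np.r_[p,1]; return np.array([c["fx"]*q[0]/q[2]+c["cx"],c["fy"]*q[1]/q[2]+c["cy"]])
E
python3 - <<'E'
from h import *
c=shot("top")
im=c["image"][170:270,260:410,::-1]
cv2.imwrite("pics/topz.png",cv2.resize(im,None,fx=5,fy=5,interpolation=cv2.INTER_CUBIC))
hsv=cv2.cvtColor(c["image"],cv2.COLOR_RGB2HSV)
for nm,lo,hi in (("red",(0,150,90),(8,255,255)),("yel",(22,150,100),(35,255,255)),("blue",(100,150,60),(125,255,255))):
    m=cv2.inRange(hsv,lo,hi); m[:180]=0;m[270:]=0;m[:,:265]=0;m[:,410:]=0
    n,l,s,ce=cv2.connectedComponentsWithStats(m)
    for i in range(1,n): print(nm,s[i],ce[i],ray(c,*ce[i],0.129))
E
```

```text
red [274 186  12  11  99] [279.8182 190.9899] [ 0.6165 -0.1649  0.129 ]
red [371 241   3   4   7] [372.1429 242.2857] [ 0.4533 -0.4469  0.129 ]
yel [271 180  18  11 107] [279.8785 183.514 ] [ 0.64   -0.1654  0.129 ]
yel [394 243   1   3   3] [394. 244.] [ 0.4472 -0.5138  0.129 ]
blue [379 193   2   1   2] [379.5 193. ] [ 0.6056 -0.4742  0.129 ]
blue [385 194   1   1   1] [385. 194.] [ 0.6023 -0.4911  0.129 ]
blue [371 212   2   1   2] [371.5 212. ] [ 0.5468 -0.4477  0.129 ]
blue [382 214   2   1   2] [382.5 214. ] [ 0.5401 -0.4814  0.129 ]
blue [386 215   1   1   1] [386. 215.] [ 0.5369 -0.4921  0.129 ]
blue [388 215   2   1   2] [388.5 215. ] [ 0.5368 -0.4998  0.129 ]
blue [336 236   7   4  18] [339.1111 237.3889] [ 0.4697 -0.3459  0.129 ]
```

View pics/topz.png

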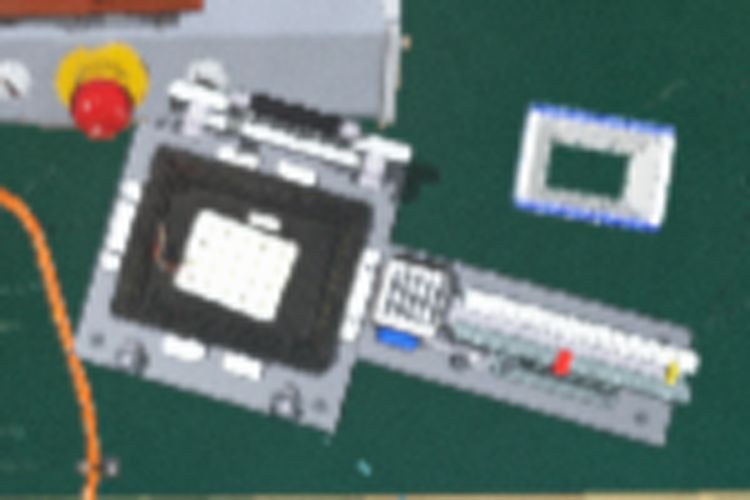

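```bash
cat >> h.py <<'E'
def frame(n,th): # local(m)->world
    c,s=np.cos(th),np.sin(th); A=np.array([[c,-s,0],[s,c,0],[0,0,1]])
    return lambda p: A@np.array(p,float)+np.array([n[0],n[1],0])
def ori(th,sgn=1,tilt=0): # tool x down, tool y = sgn*local x ; tilt rotates about local y: tool x leans toward local +x
    A=R.from_euler("z",th).as_matrix()
    x=np.array([np.sin(tilt),0,-np.cos(tilt)]); y=sgn*np.array([np.cos(tilt),0,np.sin(tilt)])
    return R.from_matrix(A@np.column_stack([x,y,np.cross(x,y)])).as_rotvec()
E
python3 - <<'E'
from h import *
c=shot("top")
q=np.array([ray(c,260+u/5,170+v/5,.046)[:2] for u,v in((160,145),(373,205),(330,372),(112,312))])
n=q.mean(0); print(q,n,[np.linalg.norm(q[i]-q[i-1]) for i in range(4)])
p=ray(c,394,244,.129)[:2]; d=n-p; th=np.arctan2(-d[0],d[1]); print("th",th,"dist",np.linalg.norm(d))
e=q[0]-q[1]+q[3]-q[2]; print("th lamp",np.arctan2(-e[0],e[1]))
F=frame(n,th)
best=None
for s in(1,-1):
    t=F([.01,-.12-s*(-1)*.0-.0,.40])
    o=ori(th,s); z=R.from_rotvec(o).as_matrix()[:,2]
    t=t-0.045*z
    j=manip.solve_ik(t,o); print(s,z,t,j)
    if j is not None and (best is None or abs(j[5])<abs(best[5])): best=j
manip.set_joints(best)
c=shot("wrist","w1.png"); print(manip.get_time(),T_tool())
E
```

```text
[[ 0.6005 -0.2038]
 [ 0.5586 -0.3438]
 [ 0.449  -0.3131]
 [ 0.4903 -0.1705]] [ 0.5246 -0.2578] [np.float64(0.1151648549574299), np.float64(0.1461576226594867), np.float64(0.11385945561171848), np.float64(0.1484758113987284)]
th -0.2937281093066123 dist 0.26739179741514535
th lamp -0.2861722350719492
1 [-0.2895 -0.9572  0.    ] [ 0.5125 -0.3325  0.4   ] [-0.595   0.2736  1.5043 -0.      1.3637 -0.3013]
-1 [0.2895 0.9572 0.    ] [ 0.4864 -0.4186  0.4   ] None
1.65 [[-0.0013  0.9566 -0.2913  0.5116]
 [ 0.0005 -0.2913 -0.9566 -0.3333]
 [-1.     -0.0014 -0.0001  0.3991]
 [ 0.      0.      0.      1.    ]]
```

View pics/w1.png

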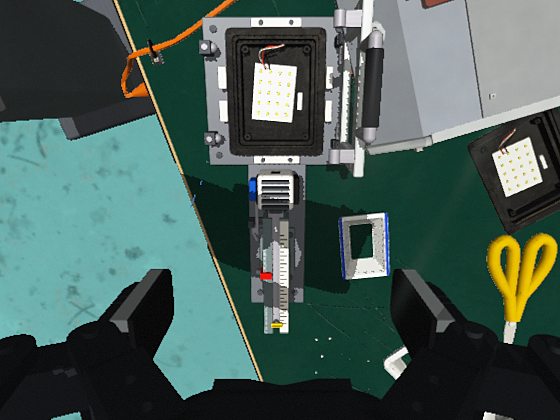

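The wrist view shows the pointer at about (277,325), the red clip at (265,276), the head fins at (277,190), the button at (253,188) and the grip at about (372,90). The lamp rim spans roughly (226,28) to (326,156).

Run:
```python
from h import *
from scipy.optimize import brentq
c=shot("wrist")
hsv=cv2.cvtColor(c["image"],cv2.COLOR_RGB2HSV)
def comp(nm,lo,hi,box):
    m=cv2.inRange(hsv,lo,hi); k=np.zeros_like(m); k[box[1]:box[3],box[0]:box[2]]=1; m=m*k
    n,l,s,ce=cv2.connectedComponentsWithStats(m); i=1+np.argmax(s[1:,4]); print(nm,s[i],ce[i]); return ce[i],s[i]
y,_=comp("yel",(22,120,80),(35,255,255),(250,300,300,345))
r,_=comp("red",(0,150,80),(8,255,255),(250,260,290,295))
b,_=comp("blue",(100,150,60),(125,255,255),(240,170,262,210))
g,gs=comp("grip",(0,0,0),(179,120,75),(358,22,386,150))
P=ray(c,*y,.129); Rd=ray(c,*r,.129); Bt=ray(c,*b,.107); 
L=np.array([ray(c,u,v,.046) for u,v in((226,28),(326,28),(324,156),(230,156))]).mean(0)
d=(L-P)[:2]; th=np.arctan2(-d[0],d[1]); print("P",P,"L",L,"dist",np.linalg.norm(d),"th",th)
yv=np.array([-np.sin(th),np.cos(th)]); n=(P[:2]+.27*yv + L[:2])/2
F=frame(n,th); A=R.from_euler("z",th).as_matrix()
loc=lambda p:A.T@(np.array(p)-np.r_[n,0])
print("n",n,"P",loc(P),"red",loc(Rd),"btn",loc(Bt),"L",loc(L))
f=lambda z:(lambda p:np.hypot(p[0]-.081,p[2]-.0515)-.189)(loc(ray(c,*g,z)))
z=brentq(f,.15,.30); p=loc(ray(c,*g,z)); print("grip",p,"phi",np.arctan2(p[2]-.0515,.081-p[0]))
for ph in(1.3,1.4,1.5,1.6,1.7):print(ph,proj(c,F([.081-.189*np.cos(ph),0,.0515+.189*np.sin(ph)])))
for q in([0,-.105,.14],[.046,-.285,.02],[.0,-.304,.02]):print(q,proj(c,F(q)))
print(manip.get_time())
```

```text
yel [271 323  12   5  55] [276.4545 324.8364]
red [260 267  12  13  91] [265.1648 274.7473]
blue [249 177   8  24 162] [252.216  189.0247]
grip [ 358   27   26  114 1653] [370.5965  83.5699]
P [ 0.4492 -0.5147  0.129 ] L [ 0.5279 -0.2569  0.046 ] dist 0.2694665565715936 th -0.2964929053166428
n [ 0.528  -0.2567] P [ 0.     -0.2697  0.129 ] red [-0.0129 -0.2026  0.129 ] btn [-0.0276 -0.1049  0.107 ] L [ 0.     -0.0003  0.046 ]
grip [0.0708 0.0045 0.2402] phi 1.516793014885339
1.3 [313.7922  90.3544]
1.4 [339.4469  90.1854]
1.5 [365.7553  90.087 ]
1.6 [391.9372  90.0642]
1.7 [417.2011  90.1179]
[0, -0.105, 0.14] [275.6395 196.2041]
[0.046, -0.285, 0.02] [307.9024 291.6974]
[0.0, -0.304, 0.02] [277.6082 302.8242]
1.7
```

```bash
cat >> h.py <<'E'
N=(0.528,-0.2567); TH=-0.2965; F=frame(N,TH); O=ori(TH)
A=R.from_euler("z",TH).as_matrix()
loc=lambda p:A.T@(np.array(p)-np.r_[N,0])
def grip(ph): return F([.081-.189*np.cos(ph),0,.0515+.189*np.sin(ph)+.003])
E
python3 - <<'E'
from h import *
phis=np.linspace(1.524,0.0,13)
print([manip.solve_ik(grip(p),O) is not None for p in phis])
g=grip(1.524)
manip.command_gripper(.06)
manip.move_to(g+[0,0,.09],O)
manip.servo_line(g,O,rate=.12)
manip.command_gripper(.0,f_grip=25)
print("w",manip.get_width(),manip.get_contact_force(),loc(manip.get_position()),manip.get_time())
c=shot("wrist","w2.png")
E
```

```text
[True, True, True, True, True, True, True, True, True, True, True, True, True]
w 0.0123498622534225 [-0.9739  0.7951  3.0366] [ 0.0723 -0.      0.2439] 4.0083
```

View pics/w2.png

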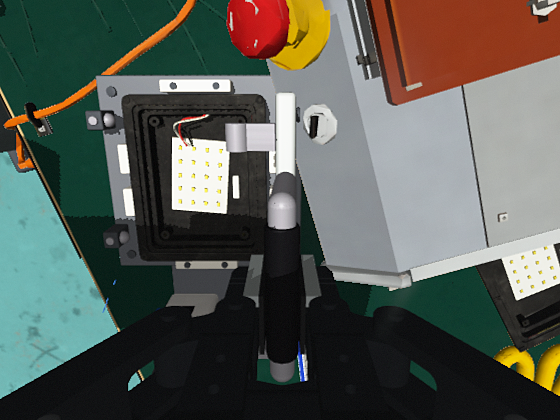

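The fingers hold the black grip, which spans about (283,200) to (283,370). The measured width of 12.3 mm matches the 13 mm grip. Next I'll swing the frame down along the arc.

Run:
```python
from h import *
for p in np.linspace(1.524,0.12,13)[1:]:
    manip.servo_line(grip(p),O,rate=.12)
    f=manip.get_contact_force(); q=loc(manip.get_position())
    print(round(p,2),f,q,round(np.arctan2(q[2]-.0545,.081-q[0]),3))
    if np.linalg.norm(f)>30: break
print(manip.get_width(),manip.get_time())
```

```text
1.41 [-2.2624  0.5065  4.1456] [ 0.0496 -0.      0.2411] 1.404
1.29 [-3.5348  0.5633  2.4453] [ 0.0281 -0.0001  0.2357] 1.287
1.17 [-1.8207 -1.0535  0.7538] [ 0.0074 -0.0001  0.2284] 1.17
1.06 [-2.6654 -1.1344 -0.4068] [-0.0125 -0.0001  0.2186] 1.053
0.94 [-2.2249 -1.8507 -2.2958] [-0.0308 -0.0001  0.2067] 0.937
0.82 [-1.4479 -2.2447 -3.4056] [-0.0477 -0.0001  0.1927] 0.821
0.7 [-3.3849 -1.831  -2.3466] [-0.063  -0.      0.1769] 0.704
0.59 [-3.5045 -1.9108 -1.5533] [-0.0763  0.      0.1593] 0.588
0.47 [-5.0145 -0.7268 -0.5465] [-0.0876  0.0001  0.1404] 0.471
0.35 [-6.3421 -0.1619 -1.0067] [-0.0964  0.0001  0.1203] 0.355
0.24 [-6.6979 -0.8405 -0.9878] [-0.103   0.0001  0.0992] 0.238
0.12 [-5.9577 -1.0419 -2.3334] [-0.1072  0.0002  0.0773] 0.121
0.011865615544309798 8.0583
```

Run:
```python
from h import *
for p in (.07,.04,.02,.0,-.012,-.02,-.03):
    manip.servo_line(grip(p),O,rate=.05); manip.hold(.1)
    f=manip.get_contact_force(); q=loc(manip.get_position())
    print(round(p,3),f,q,manip.get_width())
    if f[2]>22: break
print(manip.get_time())
shot("side","s2.png"); c=shot("wrist","w3.png")
im=c["image"][:,:,::-1]; s=cv2.imread("pics/s2.png")[120:260,200:360]
cv2.imwrite("pics/both.png",np.hstack([cv2.resize(im,(400,300)),cv2.resize(s,(343,300),interpolation=cv2.INTER_CUBIC)]))
```

```text
0.07 [-7.3007 -0.8919 -2.6892] [-0.1082  0.0001  0.0683] 0.011991333079111382
0.04 [-9.5947 -3.4655 -0.4329] [-0.1086  0.0001  0.0627] 0.012366927590123877
0.02 [-9.0117 -2.9687 -5.5956] [-0.1087  0.0001  0.0587] 0.011832057165835014
0.0 [-6.1822  0.8774 -8.6594] [-0.1089  0.0002  0.0545] 0.01219028740390244
-0.012 [-6.6313 -0.9807 -7.3628] [-0.109   0.0002  0.0523] 0.012202607007855425
-0.02 [-8.6802 -0.9329 -3.4709] [-0.109   0.0002  0.0511] 0.011682862023083674
-0.03 [-11.1543   0.237    9.8633] [-0.109   0.0003  0.05  ] 0.012149193428027658
10.6167
```

View pics/both.png

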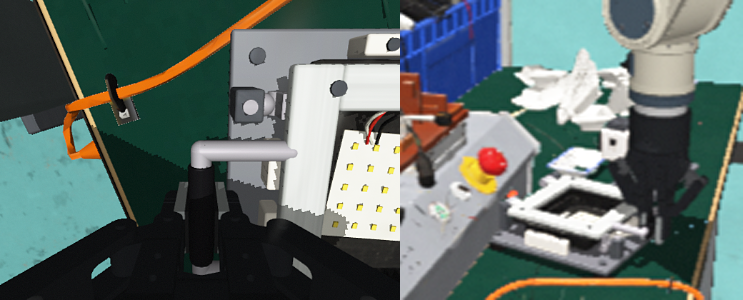

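The frame looks level at the nest. The force now rises like a hard stop, so I'll press firmly to make sure the catches have snapped.

Run:
```python
from h import *
for d in range(1,9):
    g=grip(-.03)-[0,0,.001*d]
    manip.servo_line(g,O,rate=.02); manip.hold(.1)
    f=manip.get_contact_force(); print(d,f,loc(manip.get_position())[2])
    if f[2]>28: break
manip.hold(.3)
g=grip(-.01); 
manip.command_gripper(.05); print(manip.get_contact_force(),manip.get_position(),manip.get_width())
p=manip.get_position()
manip.servo_line(p+[0,0,.12],O,rate=.2)
print(manip.get_time())
# press down with shut fingers on the grip
manip.command_gripper(0.0)
t=F([-.108,0,0])
manip.move_to(t+[0,0,.12],O)
manip.servo_line(t+[0,0,.0515+.0065+.022+.008],O,rate=.15)
for d in range(20):
    z=.0515+.0065+.022+.006-.001*d
    manip.servo_line(t+[0,0,z],O,rate=.03); f=manip.get_contact_force(); 
    if f[2]>5: print(z,f,loc(manip.get_position()))
    if f[2]>25: break
print(manip.get_time())
```

```text
1 [-14.1598   2.3441  22.8862] 0.04981475702803938
2 [-13.8028   3.611   29.4126] 0.0491847924941416
[-5.8721  3.3929  5.6912] [ 0.4241 -0.2244  0.047 ] 0.04982771321723012
12.9167
0.07899999999999999 [-2.2088  0.3677 11.4024] [-0.1079 -0.      0.0797]
0.07799999999999999 [-5.3447  2.6159 22.9602] [-0.1078 -0.0001  0.0795]
0.07699999999999999 [-7.559   4.0786 34.2079] [-0.1077 -0.0001  0.0793]
16.625
```

Closed-finger contact came at a grip top of about 57.7 mm, against 58 mm for fully shut, and it was stiff, so the frame is shut. Next I'll take a close view of the clip and pointer to get the extension.

Run:
```python
from h import *
manip.servo_line(manip.get_position()+[0,0,.12],O,rate=.25)
z=R.from_rotvec(O).as_matrix()[:,2]
manip.command_gripper(.08)
# camera ~0.15 above pointer tops, looking at local y=-.235
t=F([-.0,-.235,.24])-.0*z
# cam height .24+.121=.36; offset to axis: .23*.29-.0705~0
try: manip.move_to(t,O)
except manip.IKError: print("ik"); 
c=shot("wrist","w4.png"); print(loc(manip.get_position()),manip.get_time())
hsv=cv2.cvtColor(c["image"],cv2.COLOR_RGB2HSV)
for nm,lo,hi in (("yel",(22,120,80),(35,255,255)),("red",(0,150,80),(8,255,255))):
    m=cv2.inRange(hsv,lo,hi); n,l,s,ce=cv2.connectedComponentsWithStats(m)
    for i in range(1,n):
        if s[i,4]>20: 
            x,y,w,h=s[i,:4]; print(nm,s[i],ce[i],[loc(ray(c,x+w/2,v,.129)) for v in(y,y+h)],loc(ray(c,*ce[i],.129)))
print(proj(c,F([0,-.27,.129])))
for s in(1,-1):
  for y in(-.105,-.04): print(s,y,manip.solve_ik(F([0,y,.11]),ori(TH,s)))
```

```text
[-0.0005 -0.2334  0.2395] 19.0833
yel [273 258  21   9 159] [283.1761 262.0566] [array([ 0.0005, -0.266 ,  0.129 ]), array([ 0.0005, -0.2727,  0.129 ])] [ 0.0003 -0.269   0.129 ]
red [253 158  22  16 281] [263.1139 166.5979] [array([-0.0118, -0.1977,  0.129 ]), array([-0.0119, -0.2079,  0.129 ])] [-0.0124 -0.2031  0.129 ]
[282.7172 263.3357]
1 -0.105 [-0.6422  0.5925  1.7393 -0.      0.8098 -0.3457]
1 -0.04 [-0.539   0.5726  1.7802 -0.      0.7888 -0.2425]
-1 -0.105 None
-1 -0.04 None
```

View pics/w4.png

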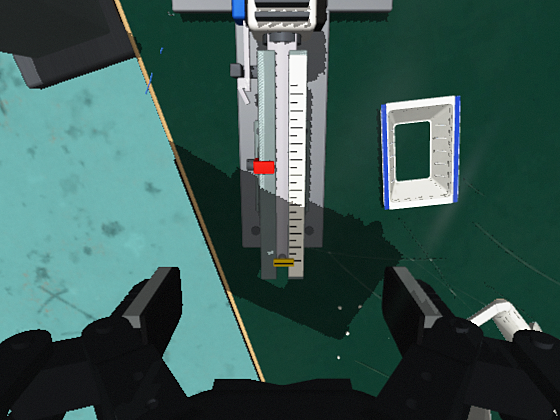

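The pointer line is at row 262 and the clip's top face is centred at row 167, so the extension wanted is about 66 mm. Next I'll grasp the head and draw it out.

Run:
```python
from h import *
manip.move_to(F([-.002,-.105,.22]),O)
manip.servo_line(F([-.002,-.105,.110]),O,rate=.15)
print(manip.get_contact_force(),loc(manip.get_position()))
manip.command_gripper(0.0,f_grip=40); manip.hold(.2)
print("w",manip.get_width(),manip.get_contact_force(),loc(manip.get_position()))
p0=manip.get_position()
for d in (.01,.025,.045,.066):
    manip.servo_line(F([-.000,-.105+d,.110]) if 0 else p0+A@[0,d,0],O,rate=.05)
    print(d,A.T@manip.get_contact_force(),loc(manip.get_position()),manip.get_width())
manip.hold(.3)
c=shot("top"); s=shot("side"); print(manip.get_time())
w=shot("wrist")
a=cv2.resize(c["image"][200:270,300:410,::-1],(440,280),interpolation=cv2.INTER_CUBIC)
b=cv2.resize(s["image"][140:240,270:390,::-1],(336,280),interpolation=cv2.INTER_CUBIC)
W=cv2.resize(w["image"][:,:,::-1],(400,300)); 
o=np.zeros((580,776,3),np.uint8); o[:280,:440]=a;o[:280,440:]=b;o[280:,:400]=W; cv2.imwrite("pics/f1.png",o)
hsv=cv2.cvtColor(c["image"],cv2.COLOR_RGB2HSV)
for nm,lo,hi in (("yel",(20,90,80),(36,255,255)),("red",(0,120,80),(10,255,255))):
    m=cv2.inRange(hsv,lo,hi);m[:225]=0;m[260:]=0;m[:,:340]=0;m[:,405:]=0
    n,l,st,ce=cv2.connectedComponentsWithStats(m)
    for i in range(1,n): print(nm,st[i],ce[i],loc(ray(c,*ce[i],.129)))
```

```text
[-0.0219 -0.8162  0.0727] [-0.0014 -0.1056  0.1107]
w 0.05019422556062722 [3.6343 0.5788 5.4602] [-0.0003 -0.1052  0.1117]
0.01 [ 0.6391 -3.3759 -1.4168] [-0.0002 -0.0955  0.1118] 0.0496506338529677
0.025 [-1.0412 -4.2237  0.2769] [-0.0003 -0.0805  0.1118] 0.04987557240707161
0.045 [-0.8257 -5.191   1.8054] [-0.0003 -0.0605  0.1118] 0.049675008807641814
0.066 [-1.9856 -4.9704  2.4907] [-0.0003 -0.0395  0.1118] 0.049885132221900656
23.45
yel [372 237   3   3   7] [373.2857 238.1429] [-0.0026 -0.2038  0.129 ]
red [371 240   3   5  12] [372.0833 242.4167] [-0.0163 -0.2037  0.129 ]
```

View pics/f1.png

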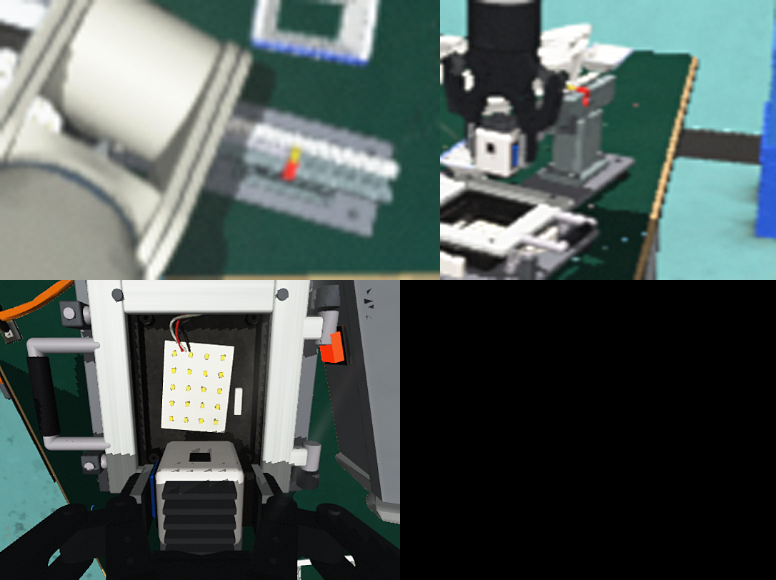

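The yellow pointer stands beside the red clip. In the top view they are at local y -203.8 and -203.7 mm. The frame is shut over the lamp and the grip is steady, so I'll hand in.

Run:
```python
from h import *
print(abs(manip.get_joint_vel()).max(),A.T@manip.get_contact_force(),loc(manip.get_position()),manip.get_width(),manip.get_time())
manip.sign_off()
```

```text
0.0011512220319314333 [-1.9562 -4.7794  1.9419] [-0.0003 -0.0398  0.1118] 0.04993704804988218 23.5
the job is handed in; nothing more can be done
```

The job is handed in at 23.5 s of the 48 s limit. The frame is shut and the cure head is held at the red clip. No verdict was reported.

- **Frame:** I gripped the handle, swung it down and pressed it with about 29 N. I then pressed again with closed fingertips at up to 34 N. They met a stiff stop with the grip top at about 57.7 mm, where fully shut is 58 mm. I had no direct reading of the catches, so "snapped" is inferred from that stop.
- **Head:** I pinched the button and pad with 40 N and drew the head out 66 mm along the sleeve. The jaw width closed to 49.9 mm, where 51 mm was expected with the button pressed home. The arm pulled back with 3 to 5 N, which fits the return spring.
- **Pointer against clip:** After the draw, the top camera put the pointer at -203.8 mm and the clip at -203.7 mm along the sleeve. That camera resolves only about 3 mm per pixel, so I trust the match to about 1 mm. Earlier wrist views gave the distance as 65.8 and 67 mm.
- **Last check:** The arm was still, with joint speeds of about 0.001 rad/s or less and the head held against a pull of about 4.8 N. The last pictures showed the frame level over the lamp. The clip was where I first measured it, within camera accuracy. I touched none of the bystanders, but I did not re-measure where they lie or how the lamp is seated.

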